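# Change the battery pack of the yarn winder

### The job

The battery pack in the yarn winder's bay is spent: press the catch so that it pops out, draw it out of the bay and leave it lying flat on the table clear of the bay. Then slide the fresh pack from the table into the bay, front end first, and push it home until the catch clicks down and holds it. Leave the mug, the cone and the tape measure standing where they are.

Things in the scene. Friction and masses are not known exactly. Their poses are not given: they have to be found in the camera images.
- bay_mouth (a point): Mouth of the winder's fixed grey battery bay, at table level on its centre line; x points into the bay (insertion), z up. Packs slide on the table itself between two undercut dovetail rails, 26 mm high, 112 mm wide over all; the gap above the foot is 64 mm from x = 24 mm to the end block and flares to about 82 mm at x = 0. A locked pack's centre is at x = 59 mm.
- bay_stop (a point): Middle of the end block's face, 122 mm into the bay, 12 mm up; axes as the mouth. The 24 mm high block stops a pack with its centre at x = 62 from the mouth, 3 mm past locked. A sprung plunger in it pushes a locked pack with about 6 N: once freed it pops out about 14 mm, then draws straight out. Winder housing, 95 mm high with a spindle to 215 mm, begins 128 mm further in.
- catch_pad (a point): Centre of the top of the catch's black thumb pad, 32 by 36 mm, on the bay's centre line 194 mm in from the mouth, 47 mm above the table. The catch is a steel rocker along the bay, pivoted 44 mm nearer the mouth. Pushing the pad straight down lifts the tooth at its other end (97 to 103 mm in from the mouth) out of the pack's notch.
- catch (a joint): Turn of the catch in rad: 0 at rest, tooth down (pack locked, or bay empty); 0.2 pressed right down, the pad then 9 mm lower; a locked pack is freed at about 0.13. Springs back to 0. Pressing takes 6 to 10 N. A pack pushed in lifts the tooth by itself to about 0.12, then it drops into the notch; pushing in takes about 15 N.
- old_pack_center (a point): The spent battery pack, locked in the bay at the start. Point: its centre, 17 mm above its underside; x towards its front (inner) end, z up. Black, 120 mm long (x), 34 mm high, body 60 mm wide (y) on a dovetail foot 78 mm wide, 6 mm thick, that sticks out 9 mm along both long sides; about 0.28 kg. Between the rails only its top and its rear end can be reached.
- old_pack_pocket (a point): Middle of the floor of the open finger pocket in the top of the spent pack: 44 by 44 mm, 18 mm deep, its grey floor 16 mm above the underside; it lies 26 mm behind the pack's centre, and a closed gripper reaches in to drag the pack. Axes as the pack.
- new_pack_center (a point): The fresh battery pack, the same in shape and look as the spent one, lying on the open table on one side of the way out of the bay. Point: its centre, 17 mm above its underside; x towards its front end (goes in first), z up. Body sides can be gripped (60 mm) above the 6 mm foot.
- new_pack_notch (a point): Middle of the floor of the fresh pack's steel-lined catch notch: a groove right across its top, 22 mm long and 8 mm deep, 33 mm ahead of its centre, 26 mm above the underside. It tells the front end; the square pocket is towards the rear end. Axes as the pack.
- mug_center (a point): Bystander: red mug, 80 mm across, 95 mm high, with a handle; the point is half-way up.
- cone_center (a point): Bystander: brown empty yarn cone standing upright, 60 mm across at the foot, 130 mm high; the point is half-way up.
- tape_center (a point): Bystander: round white tape measure lying flat, 54 mm across, 16 mm high; the point is half-way up.
There are look-alikes about, which are no part of the job. What is shaped like the part that bears new_pack_center but yellow is not meant.

How it is judged:
By the outcome, as a careful person would: the job done as asked, in the order asked, and still so for the second after the job is handed in, with the robot touching nothing.
It also fails if it takes over 70 s, if anything falls off the work surface, if the arm or the gripper's body presses on something with over 40 N, if the wrist force passes 120 N, or if a joint passes its speed limit or range.

### The arm

A 6-joint arm with a two-finger parallel gripper is mounted at the origin on the work surface. World frame = base frame: x ahead of the robot, y to its left, z up, the work surface at z = 0. Lengths are in m, angles in degrees, forces in N, time in s.
With the tool pointing down it reaches from about 0.375 to 0.75 m from the base axis. Payload 9 kg.
Tool frame: the origin (TCP) lies where the fingers leave the gripper's body, on its centre line; the fingertips stand 73 mm ahead of it and the grasp point (between the pads) lies 54 mm ahead of it (robot.tip_reach is the distance from the TCP to the fingertips, in m); z points along the fingers, y is the direction in which the jaws open and shut (so a half turn about z gives the same grasp; the last joint's range is limited). The gripper opens to 85 mm and grips with 20 to 120 N. Pads are 22 mm wide; open, the fingers measure 114 mm over their backs; the gripper's body (76 mm by 85 mm) begins 54 mm behind the grasp point. The pads swing forward as they close: fully open they stand 13 mm farther back than shut.
Start: joints at [60.006, 5.964, 5.575, 89.605, 0, 77.527], TCP at [0.181, 0.572, 0.304] pointing down, gripper open.
Joint ranges: [-171.21, 171.21], [-48.23, 106.86], [-62.78, 66.21], [-105.2, 120.99], [-86.42, 89.51], [-180, 180]. Speed limits (degrees/s): [127.2, 127.2, 147.25, 180, 180, 180].

### API

Orientations are given as [roll, pitch, yaw] about the fixed x, y, z axes, in that order (R = Rz(yaw) Ry(pitch) Rx(roll)).
In Python, from plant import robot gives the robot as it stands. Calls block until the motion is done:
- robot.move_pose(position, orientation): joint-space move of the TCP to a pose.
- robot.line_to(position, vel=0.15, rotation=None, guard=None): straight line of the TCP; rotation=None keeps the orientation; vel is the mean speed in m/s. With guard (N) it stops when the force on the tool has changed by that much, and returns True; else False.
- robot.goto_joints(angles): joint-space move.
- robot.set_gripper(opening): finger opening in m; the grip force is fixed at half the most; returns when the fingers have stopped.
- robot.pause(seconds).
- robot.ik(position, orientation): joint angles nearest the present ones, or None.
- robot.observe(): the state.
- robot.grab_frame(name): name is "scene" or "top"; returns the picture (384x512x3 uint8, blue, green, red); there is no depth.
- robot.get_calibration(name): a dict with "vertical_fov" (degrees; the focal length in pixels is half the picture's height over the tangent of half this angle, whatever the lens; pixels are square), "cx", "cy" (the principal point, pixels), "k1" (the pictures are not rectified: a ray, as slopes to the right and down, at radius r is drawn at 1 + k1 r^2 times it, then the intrinsics apply), "rvec" (rotation vector, rad) and "tvec" (3), from world to camera coordinates, as OpenCV has them. Camera axes: x right, y down, z forward; pixel columns grow to the right and rows downward; lengths in m; the calibration is good to about 2 mm. A picture is of the moment at which its call begins. get_calibration takes no time and is no camera call.
A pose or a line that the arm cannot do raises robot.IKError and nothing moves.
- robot.job_done(): hands the job in, once; it reports no verdict.
The state is a dict: "time": time; "q": joint angles; "qvel": joint speeds; "joint_torque": joint torques, N m; "tool_pos": TCP position; "tcp_rot": TCP orientation; "ft_force": force on the tool from outside, world axes, zero at the start; "torque": the same for the moment, N m; "gripper_width": finger opening in m.
Only numpy, scipy, OpenCV 4.12 (cv2) and the standard library are available. Lean on these libraries where they do the work, as an engineer would, in place of code of your own. Each camera call takes 0.05 s, during which the arm holds its last target.

## Working session

There is one attempt and no reset: what is moved stays moved. The work goes in short steps, each a Python script; the robot and the scene stay as the last script left them, time stands still between calls to the robot, and variables do not carry over. Pictures are saved under pics/ and viewed, and the job is handed in when it is done.

```bash
ls; mkdir -p pics; python3 - <<'E'
from plant import robot
import cv2
for n in("scene","top"):
    cv2.imwrite(f"pics/{n}0.png",robot.grab_frame(n)); print(n,robot.get_calibration(n))
print(robot.observe())
E
```

```text
pics
scene {'vertical_fov': 56.860437400958176, 'cx': 256.99476284146095, 'cy': 190.0599327370519, 'k1': -0.08991159532446817, 'rvec': array([ 1.94705229,  1.3642551 , -0.64686455]), 'tvec': array([-0.12137659, -0.36677409,  1.56784016])}
top {'vertical_fov': 43.88690695872984, 'cx': 250.26727469511096, 'cy': 188.9455214704882, 'k1': -0.02577617482208369, 'rvec': array([ 2.20683534, -2.14085133,  0.13023556]), 'tvec': array([-0.13295711,  0.62409934,  1.33676858])}
{'time': 0.1, 'q': array([6.00056271e+01, 5.99611405e+00, 5.53107217e+00, 8.96034672e+01,
       8.38149123e-04, 7.75266582e+01]), 'qvel': array([-0.04646004, -0.15466492,  0.08256753,  0.05877346, -0.0128818 ,
       -0.10869924]), 'joint_torque': array([ 6.40026585e-03, -5.58207214e+01,  5.04718065e+01,  1.30528191e-02,
       -2.72620200e-04, -1.91671046e-05]), 'tool_pos': array([0.1805153 , 0.57198345, 0.3031864 ]), 'tcp_rot': array([-1.79933289e+02, -1.56153235e-02,  1.62478959e+02]), 'ft_force': array([-0.57688382, -0.3731996 , -0.43294399]), 'torque': array([-0.03879937, -0.03036296, -0.0033877 ]), 'gripper_width': 0.08492426452268956}
```

View pics/scene0.png

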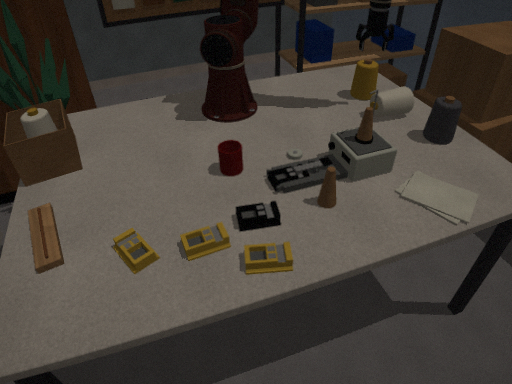

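View pics/top0.png

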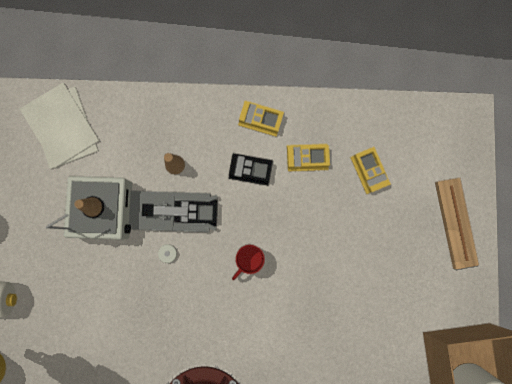

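The top view shows the bay along image row ~212, with its mouth at about (218,212) and the housing to the left. The fresh black pack is at (251,169) with its notch to the left. The mug is at (250,260), the cone at (175,163), the tape at (168,254), and there are three yellow look-alikes. Next I'll enlarge both views.

```bash
cat > h.py <<'E'
import numpy as np, cv2
from plant import robot
def K(n):
    c=robot.get_calibration(n); f=192/np.tan(np.radians(c["vertical_fov"]/2))
    return np.array([[f,0,c["cx"]],[0,f,c["cy"]],[0,0,1]]),np.array([c["k1"],0,0,0.]),np.array(c["rvec"],float),np.array(c["tvec"],float)
def ray(n,px):
    k,d,r,t=K(n); u=cv2.undistortPoints(np.array(px,float).reshape(-1,1,2),k,d).reshape(-1,2)
    R=cv2.Rodrigues(r)[0]; return -R.T@t,(np.c_[u,np.ones(len(u))])@R
def plane(n,px,z):
    o,d=ray(n,px); s=(z-o[2])/d[:,2]; return o+d*s[:,None]
def proj(n,p):
    k,d,r,t=K(n); return cv2.projectPoints(np.array(p,float).reshape(-1,1,3),r,t,k,d)[0].reshape(-1,2)
def crop(n,x0,y0,x1,y1,s,name):
    im=robot.grab_frame(n); c=cv2.resize(im[y0:y1,x0:x1],None,fx=s,fy=s,interpolation=cv2.INTER_CUBIC); 
    c=np.clip(c.astype(float)*1.5,0,255).astype(np.uint8)
    cv2.imwrite("pics/"+name,c); return im
E
python3 - <<'E'
from h import *
crop("top",120,140,290,265,4.5,"top1.png")
crop("scene",220,120,400,240,4.4,"scene1.png")
print(plane("top",[[218,212],[251,169],[250,260],[175,163],[168,254]],0.03).round(3))
E
```

```text
[[ 0.559 -0.023  0.03 ]
 [ 0.686 -0.114  0.03 ]
 [ 0.425 -0.119  0.03 ]
 [ 0.697  0.106  0.03 ]
 [ 0.435  0.114  0.03 ]]
```

View pics/top1.png

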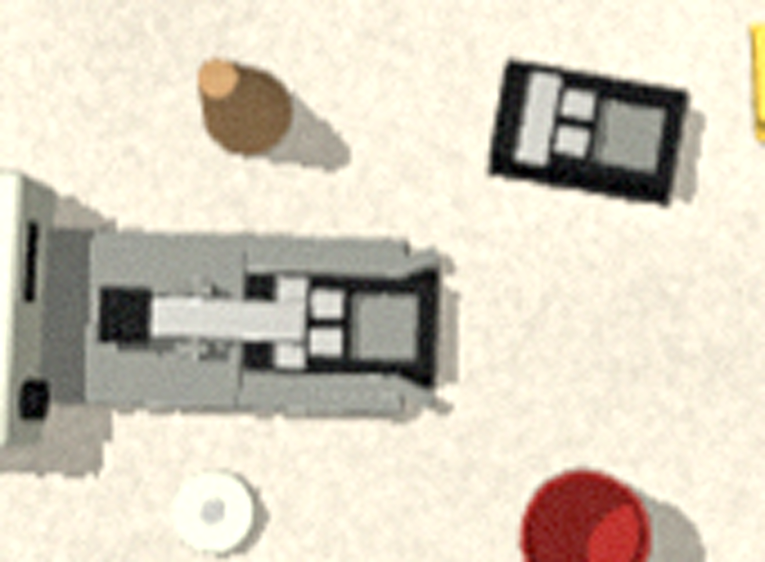

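View pics/scene1.png

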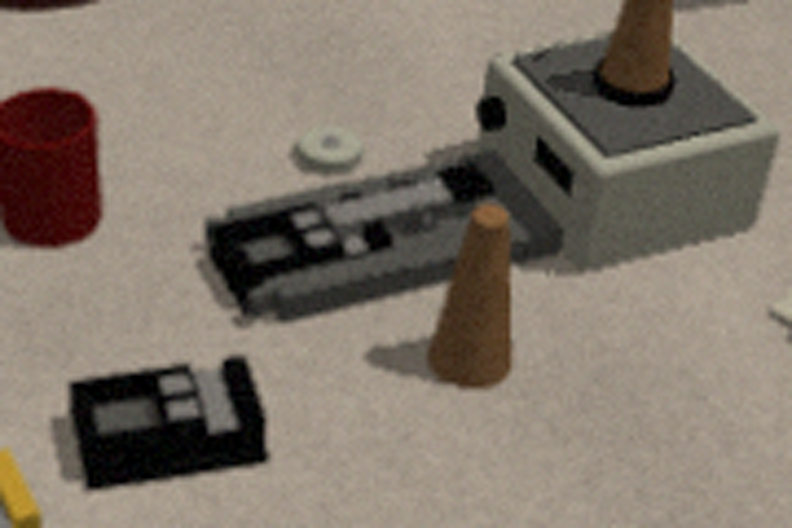

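```bash
python3 - <<'E'
from h import *
im=robot.grab_frame("top"); print("cam",ray("top",[[250,190]])[0])
def show(s,px,z): print(s,np.round(px,2),plane("top",[px],z)[0].round(4))
g=im.astype(int).max(2)
dark=(g<45).astype(np.uint8)
n,l,st,c=cv2.connectedComponentsWithStats(dark)
for i in range(1,n):
    x,y,w,h,a=st[i]
    if a>20 and 120<x<290 and 140<y<265: print("dark",st[i],c[i].round(2))
# fresh pack
x0,y0=222,148
sub=im[y0:192,x0:280]; m=(sub.astype(int).max(2)<60).astype(np.uint8)
cs,_=cv2.findContours(m,cv2.RETR_EXTERNAL,cv2.CHAIN_APPROX_NONE); k=max(cs,key=cv2.contourArea)
r=cv2.minAreaRect(k); b=cv2.boxPoints(r)+[x0,y0]; print(r); show("new rect c",b.mean(0),0.02)
print(plane("top",b,0.02).round(4))
M=cv2.moments(k); show("new centroid",[M['m10']/M['m00']+x0,M['m01']/M['m00']+y0],0.02)
# grey inside: components
def greys(x0,y0,x1,y1):
    sub=im[y0:y1,x0:x1].astype(int); m=((sub.max(2)>65)).astype(np.uint8)
    n,l,st,c=cv2.connectedComponentsWithStats(m,connectivity=4)
    for i in range(1,n):
        if 8<st[i][4]<400: print("grey",st[i]+[x0,y0,0,0,0],c[i].round(2)+[x0,y0], sub[l==i].mean(0).round())
greys(228,150,276,190); greys(170,198,222,228)
np.set_printoptions(linewidth=250)
print(g[196:230,138:224:1][::3])
E
```

```text
cam [ 0.48356287 -0.09639582  1.39678295]
dark [229 154  43  31 501] [250.32 170.18]
dark [125 190   3  17  35] [126.4  198.14]
dark [175 201   6   5  30] [177.5 203. ]
dark [188 200  29  26 280] [204.31 212.06]
dark [142 204  12  13 126] [147.05 209.84]
dark [174 216   7   6  36] [176.67 218.5 ]
dark [124 225   7   8  48] [127.12 228.38]
((28.08034896850586, 21.050064086914062), (40.74827194213867, 25.38416862487793), 10.12467098236084)
new rect c [250.08 169.05] [ 0.6877 -0.1119  0.02  ]
[[ 0.6594 -0.0478  0.02  ]
 [ 0.7335 -0.0583  0.02  ]
 [ 0.7161 -0.1763  0.02  ]
 [ 0.6421 -0.1651  0.02  ]]
new centroid [250.04 169.04] [ 0.6877 -0.1118  0.02  ]
grey [234 156  18  21 248] [242.27 166.23] [121. 126. 126.]
grey [252 162  16  16 192] [259.4  169.83] [ 93. 100.  98.]
grey [198 205  15  15 201] [205.03 212.4 ] [ 97. 103. 102.]
[[ 73  78 112 ... 175 173 176]
 [ 72  77 111 ... 146 170 170]
 [ 71  77 112 ... 176 172 171]
 ...
 [ 80 107 113 ... 131 173 169]
 [ 79 113 110 ... 172 171 169]
 [ 81 101 104 ... 174 172 165]]
```

```bash
python3 - <<'E'
from h import *
P=lambda px,z:plane("top",[px],z)[0]
po=P([205.03,212.4],.025);pad=P([147.05,209.84],.047);pn=P([259.4,169.83],.025);nc=P([250.06,169.05],.005)
print(po,pad,np.linalg.norm((pad-po)[:2]),np.degrees(np.arctan2(*(pad-po)[[1,0]])))
print(pn,nc,np.linalg.norm((nc-pn)[:2]),np.degrees(np.arctan2(*(nc-pn)[[1,0]])))
im=robot.grab_frame("top").astype(np.uint8)
# bay crop big, and saturated-light strip
c=cv2.resize(im[192:234,132:226],None,fx=8.5,fy=8.5,interpolation=cv2.INTER_NEAREST);cv2.imwrite("pics/bay.png",c)
E
```

```text
[0.55692029 0.01399715 0.025     ] [0.55793588 0.17635415 0.047     ] 0.16236018025307336 89.6416026471393
[ 0.68548824 -0.13897106  0.025     ] [ 0.68987686 -0.11197592  0.005     ] 0.027349544374567943 80.76616333992428
```

View pics/bay.png

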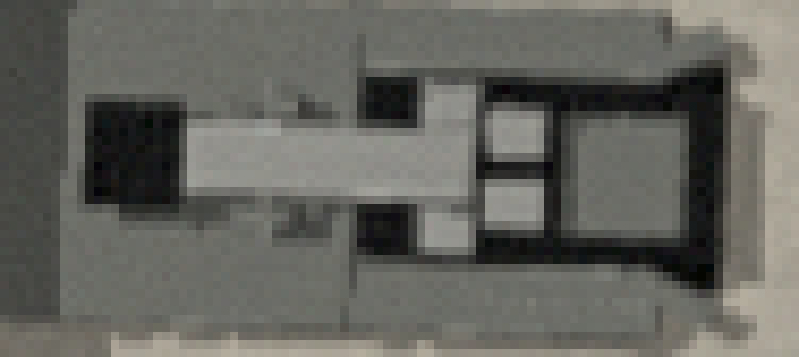

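```bash
python3 - <<'E'
from h import *
a=plane("top",[[140.8,192.9],[210.2,193.8]],.026);b=plane("top",[[140.2,229.4],[209.6,231.2]],.0)
for e in (a,b): print(e.round(4),np.degrees(np.arctan2(*(e[0]-e[1])[[1,0]])))
# body sides z=.034 in bay
s=plane("top",[[132+420/8.5,192+75/8.5],[132+420/8.5,192+255/8.5],[132+560/8.5,192+82/8.5],[132+560/8.5,192+250/8.5]],.034);print(s.round(4))
# scene view cross-check
for p in ([.5569,.014,.016],[.558,.1764,.047],[.690,-.112,.034],[.6855,-.139,.016],[.5573,.04,.034]): print(p,proj("scene",[p]).round(1),proj("top",[p]).round(1))
m=robot.grab_frame("scene"); 
c=cv2.resize(m[160:235,230:345],None,fx=6.9,fy=6.9,interpolation=cv2.INTER_NEAREST); cv2.imwrite("pics/s2.png",np.clip(c*1.6,0,255).astype(np.uint8))
E
```

```text
[[0.6074 0.2011 0.026 ]
 [0.611  0.0011 0.026 ]] 91.03614259841952
[[5.029e-01 2.029e-01 0.000e+00]
 [5.038e-01 5.000e-04 0.000e+00]] 90.26623196800135
[[0.5875 0.0821 0.034 ]
 [0.527  0.0794 0.034 ]
 [0.5866 0.0349 0.034 ]
 [0.5301 0.0326 0.034 ]]
[0.5569, 0.014, 0.016] [[280.3 177.8]] [[205.3 212.6]]
[0.558, 0.1764, 0.047] [[325.6 159.8]] [[147.  209.8]]
[0.69, -0.112, 0.034] [[257.4 209.9]] [[250.2 167.5]]
[0.6855, -0.139, 0.016] [[248.3 215.6]] [[259.3 170.3]]
[0.5573, 0.04, 0.034] [[287.8 171.8]] [[195.7 211.8]]
```

View pics/s2.png

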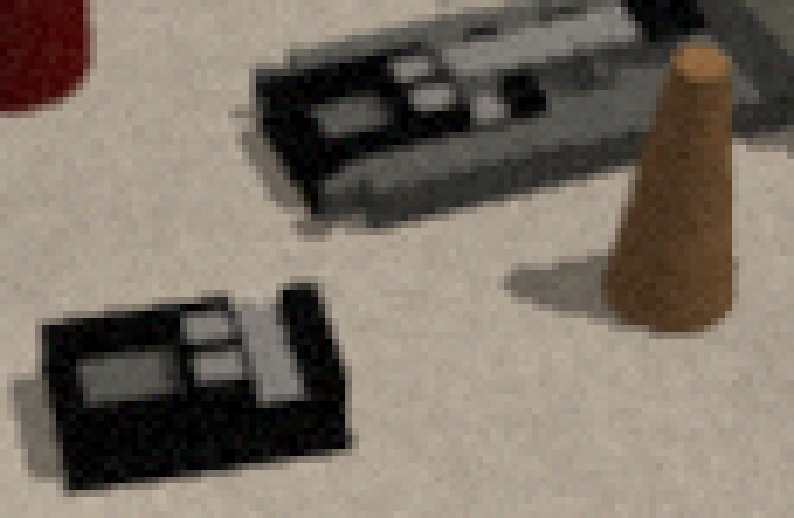

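```bash
cat >> h.py <<'E'
def D(yaw): return [180,0,yaw]
def st(s=""):
    o=robot.observe(); print(s,round(o["time"],2),o["tool_pos"].round(4),o["tcp_rot"].round(2),o["ft_force"].round(2),round(o["gripper_width"],4))
E
python3 - <<'E'
from h import *
print(robot.ik([.558,.173,.36],D(90)))
robot.line_to([.1805,.572,.36]); robot.set_gripper(0.0); st()
robot.move_pose([.558,.173,.36],D(90)); st()
robot.line_to([.558,.173,.150],vel=.2); st()
print(robot.line_to([.558,.173,.112],vel=.03,guard=4)); st("touch")
E
```

```text
[ 4.40813801  4.39654537  9.78462027 95.3880749   0.         94.40813801]
 1.64 [0.1805 0.572  0.36  ] [179.99   0.   162.48] [0.28 0.65 0.64] 0.0001
 3.62 [0.5577 0.1738 0.3601] [ 1.7999e+02 -1.0000e-02  9.0090e+01] [ 0.32 -0.16 -1.42] 0.0001
 4.83 [0.5587 0.1732 0.1514] [ 1.7988e+02 -1.0000e-02  9.0010e+01] [-0.21 -0.19  0.16] -0.0003
True
touch 5.78 [0.5578 0.1733 0.1187] [-1.7996e+02 -4.0000e-02  9.0010e+01] [0.47 1.7  1.41] -0.0001
```

```bash
python3 - <<'E'
from h import *
for z in (.1145,.1125,.1115):
    robot.line_to([.558,.173,z],vel=.02); st()
robot.pause(.3)
im=crop("top",120,140,290,265,4.5,"top2.png")
crop("scene",220,120,400,240,4.4,"scene2.png")
E
```

```text
6.13 [0.558  0.174  0.1151] [-1.7993e+02 -1.4000e-01  9.0050e+01] [-2.43  6.61  7.47] -0.0002
 6.38 [0.5582 0.1742 0.1133] [-1.7996e+02 -1.6000e-01  9.0060e+01] [-2.2   6.28  7.88] -0.0001
 6.63 [0.5582 0.1743 0.1127] [-179.96   -0.18   90.07] [-3.33  7.18 10.4 ] -0.0001
```

View pics/top2.png

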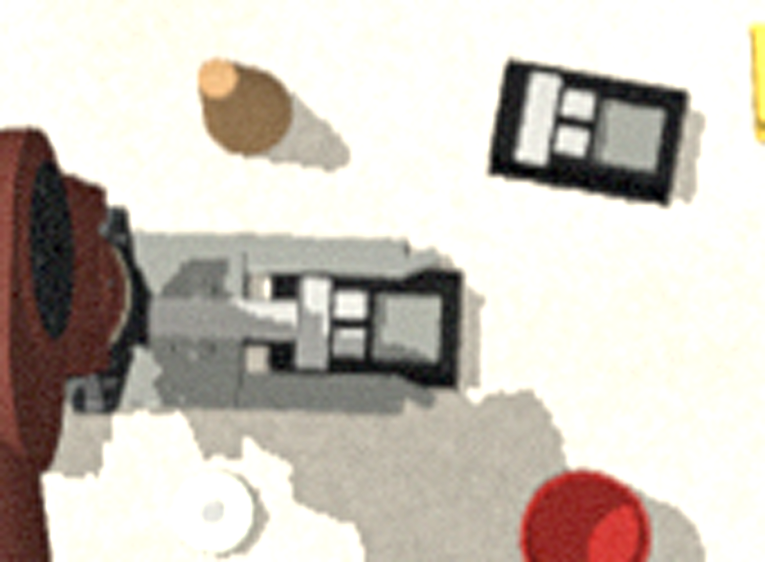

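View pics/scene2.png

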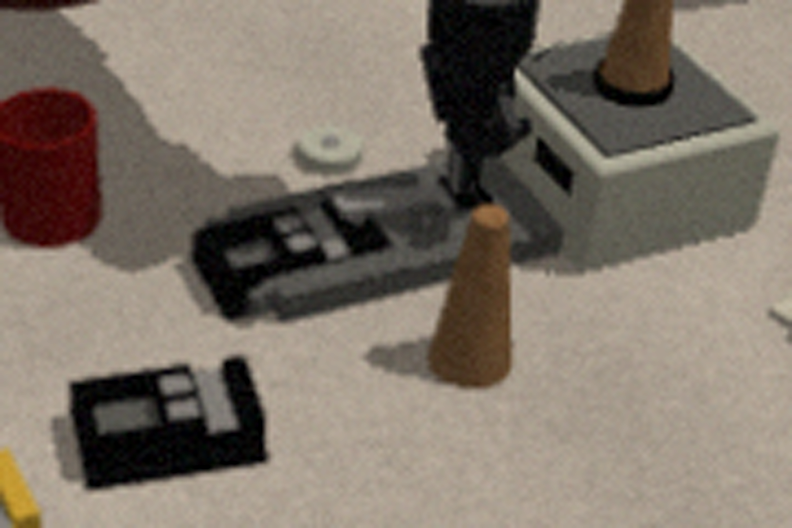

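The catch is pressed and the pack has popped out about 15 mm (its pocket is now at crop (409,327), was (386,326)). Next I release the catch and drag the pack out.

```bash
python3 - <<'E'
from h import *
robot.line_to([.558,.173,.16],vel=.12)
robot.line_to([.557,-.001,.16],vel=.2); 
print(robot.line_to([.557,-.001,.093],vel=.08,guard=6)); st()
print(robot.line_to([.557,-.10,.093],vel=.08,guard=30)); st()
print(robot.line_to([.557,-.345,.093],vel=.12,guard=30)); st()
robot.line_to([.557,-.340,.093],vel=.05)
robot.line_to([.557,-.340,.16],vel=.12); st()
E
python3 - <<'E'
from h import *
crop("top",130,140,350,280,3.6,"top3.png")
E
```

```text
False
 9.59 [ 0.5574 -0.0011  0.0936] [-179.95    0.     90.  ] [-0.81 -0.33  0.55] 0.0002
False
 10.98 [ 0.5569 -0.0999  0.0928] [-1.7988e+02  2.0000e-02  9.0020e+01] [ 1.08 -0.23  0.07] -0.0002
False
 13.18 [ 0.5572 -0.3448  0.0932] [-1.7992e+02  2.0000e-02  9.0020e+01] [ 0.63 -0.83  0.15] 0.0
 14.13 [ 0.5568 -0.3399  0.1593] [-1.7987e+02 -4.0000e-02  9.0000e+01] [-0.48  0.04 -0.09] 0.0001
```

View pics/top3.png

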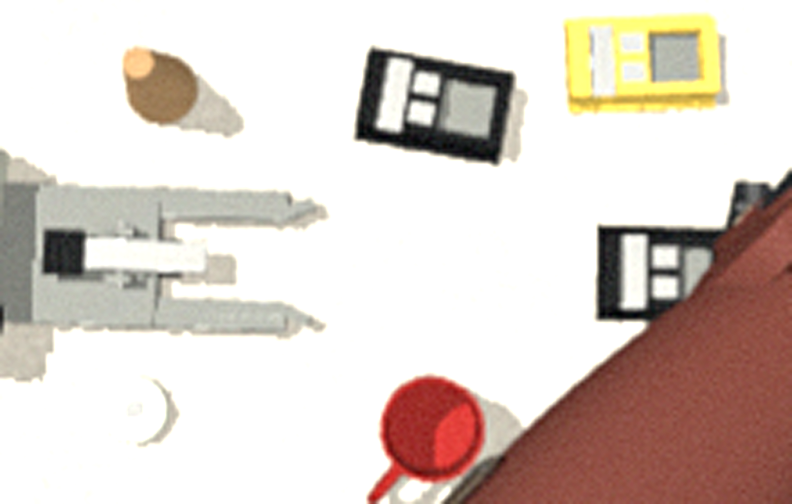

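```bash
python3 - <<'E'
from h import *
print(plane("top",[[196.7,201.7],[196.7,223.1],[160+50/3.6*0+30,201.7]],.026).round(4))
print(robot.ik([.6854,-.1416,.083],D(81.2)))
robot.move_pose([.6854,-.1416,.17],D(81.2)); 
robot.set_gripper(.085); st()
print(robot.line_to([.6854,-.1416,.084],vel=.1,guard=8)); st()
robot.set_gripper(.055); st()
E
```

```text
[[0.5869 0.0391 0.026 ]
 [0.5255 0.0366 0.026 ]
 [0.5863 0.0584 0.026 ]]
[-22.34418631  27.26139093   7.47237551  70.21098458   0.
  76.45581369]
 15.91 [ 0.6854 -0.1415  0.17  ] [-180.     -0.     81.21] [ 0.45 -0.13  0.34] 0.0847
False
 16.92 [ 0.6859 -0.1418  0.0849] [1.7992e+02 2.0000e-02 8.1200e+01] [-0.02 -0.35  0.74] 0.085
 17.27 [ 0.686  -0.1418  0.0852] [1.799e+02 2.000e-02 8.120e+01] [-0.01  0.9   7.32] 0.0591
```

```bash
python3 - <<'E'
from h import *
robot.line_to([.6854,-.1416,.125],vel=.1); st()
robot.line_to([.557,-.122,.125],vel=.12,rotation=D(90.1)); st()
print(robot.line_to([.557,-.122,.0855],vel=.06,guard=6)); st()
crop("top",130,140,350,280,3.6,"top4.png")
crop("scene",220,120,400,240,4.4,"scene4.png")
E
```

```text
17.83 [ 0.6854 -0.1416  0.125 ] [179.99   0.    81.2 ] [-0.88  0.9  -2.65] 0.0587
 19.07 [ 0.5574 -0.1221  0.125 ] [1.7998e+02 1.0000e-02 9.0090e+01] [ 0.17 -0.34 -1.59] 0.0587
True
 19.71 [ 0.5563 -0.1217  0.0853] [-1.7989e+02 -5.0000e-02  9.0100e+01] [-1.33 -0.21  5.51] 0.0587
```

View pics/top4.png

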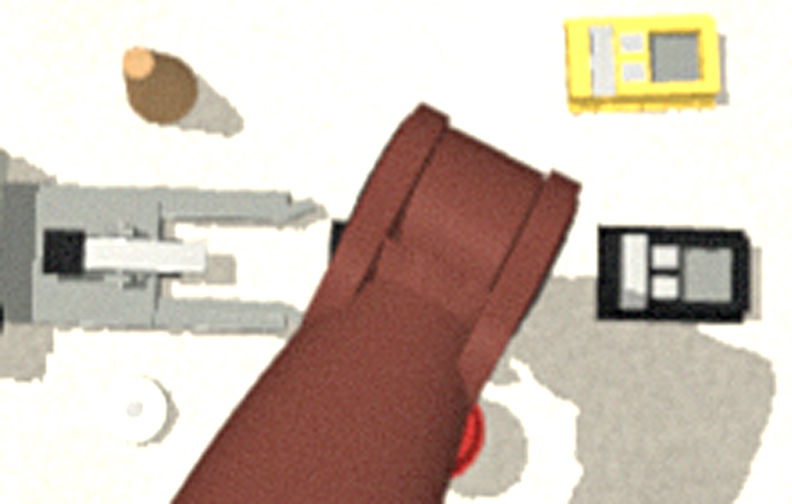

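View pics/scene4.png

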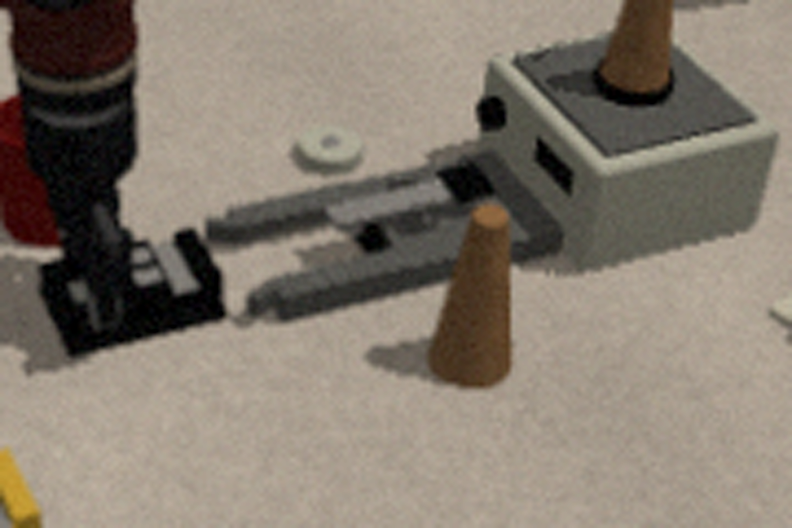

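```bash
python3 - <<'E'
from h import *
print(plane("top",[[222.2,201.7]],.005).round(4), plane("top",[[220.2,198.9],[220.2,230.3]],.026).round(4))
print(robot.line_to([.557,-.085,.0855],vel=.05,guard=12)); st()
print(robot.line_to([.557,-.06,.0855],vel=.05,guard=12)); st()
print(robot.line_to([.557,-.037,.0855],vel=.05,guard=12)); st()
crop("scene",220,120,400,240,4.4,"scene5.png")
E
```

```text
[[ 0.5908 -0.0333  0.005 ]] [[ 0.5971 -0.0282  0.026 ]
 [ 0.5069 -0.0315  0.026 ]]
False
 20.68 [ 0.5572 -0.0845  0.0854] [-1.7983e+02 -1.4000e-01  9.0120e+01] [ 4.17  0.16 -0.29] 0.0585
False
 21.33 [ 0.5578 -0.06    0.0856] [-1.7991e+02 -1.0000e-01  9.0080e+01] [ 8.92  0.1  -3.37] 0.0589
False
 21.94 [ 0.5579 -0.037   0.0857] [-1.7993e+02 -9.0000e-02  9.0090e+01] [ 8.54  0.01 -3.17] 0.0587
```

View pics/scene5.png

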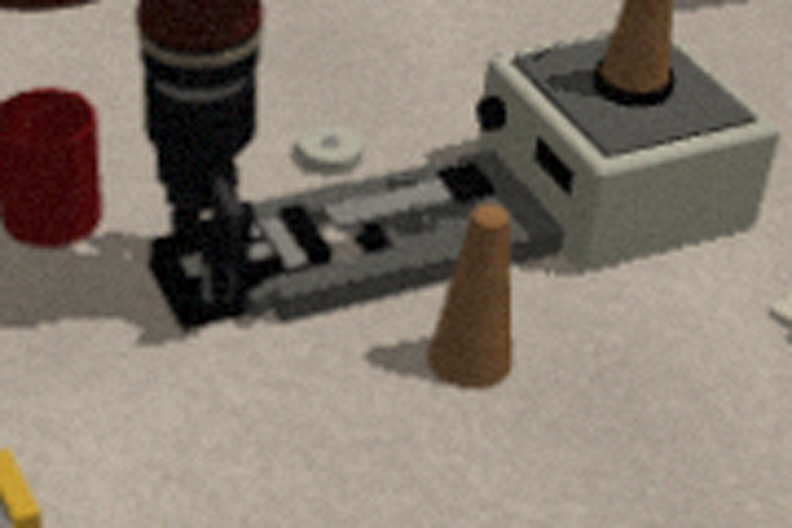

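```bash
python3 - <<'E'
from h import *
robot.set_gripper(.068); st()
robot.line_to([.558,-.037,.15],vel=.12)
robot.line_to([.558,-.118,.15],vel=.2); robot.set_gripper(0)
crop("top",130,140,350,280,3.6,"top6.png")
print(robot.line_to([.558,-.118,.085],vel=.1,guard=8)); st()
print(robot.line_to([.558,-.070,.085],vel=.05,guard=6)); st("contact?")
E
```

```text
22.25 [ 0.5562 -0.0367  0.085 ] [-1.7969e+02 -1.2000e-01  9.0110e+01] [ 0.38 -0.04  0.36] 0.0683
False
 25.0 [ 0.5583 -0.1182  0.0856] [-1.7984e+02 -7.0000e-02  9.0100e+01] [-0.59  0.07 -0.17] -0.0
False
contact? 26.11 [ 0.558  -0.0701  0.085 ] [-1.798e+02 -1.000e-01  9.009e+01] [ 0.63 -0.54 -0.01] 0.0001
```

View pics/top6.png

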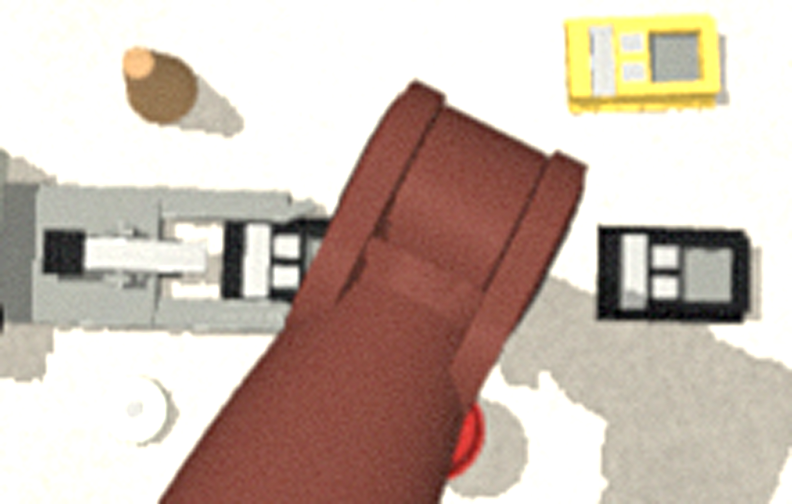

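```bash
python3 - <<'E'
from h import *
for y,g in ((-.055,12),(-.045,25),(-.038,30),(-.034,30),(-.031,30),(-.029,30),(-.0275,30)):
    r=robot.line_to([.558,y,.085],vel=.03,guard=g); st(str((y,r)))
    if r: break
crop("scene",220,120,400,240,4.4,"scene7.png")
E
```

```text
(-0.055, False) 26.76 [ 0.5581 -0.055   0.0851] [-1.7982e+02 -4.0000e-02  9.0100e+01] [ 1.56 -4.49 -1.46] 0.0001
(-0.045, False) 27.24 [ 0.5581 -0.0449  0.0852] [-1.7982e+02 -8.0000e-02  9.0100e+01] [ 1.34 -3.62  0.08] 0.0002
(-0.038, False) 27.62 [ 0.5582 -0.0386  0.0852] [-179.83    0.     90.07] [ 1.61 -7.07  0.26] 0.0001
(-0.034, False) 27.91 [ 0.5583 -0.0349  0.0852] [-1.7982e+02  3.0000e-02  9.0060e+01] [ 0.59 -8.86 -0.55] -0.0002
(-0.031, False) 28.16 [ 0.5583 -0.032   0.0852] [-1.7982e+02  5.0000e-02  9.0050e+01] [ 0.65 -9.22 -0.01] -0.0003
(-0.029, False) 28.41 [ 0.5583 -0.0301  0.0853] [-1.7983e+02  6.0000e-02  9.0050e+01] [  1.13 -10.01  -0.46] 0.0001
(-0.0275, False) 28.66 [ 0.5583 -0.0283  0.0852] [-1.7983e+02  1.0000e-02  9.0060e+01] [ 0.74 -8.34 -0.08] -0.0003
```

View pics/scene7.png

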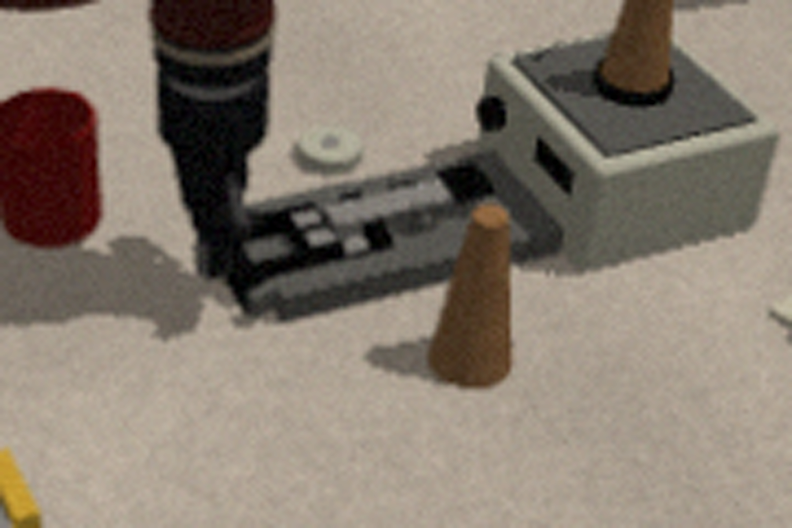

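```bash
python3 - <<'E'
from h import *
for y in (-.026,-.0245,-.023,-.0215,-.020):
    r=robot.line_to([.558,y,.085],vel=.02,guard=15); st(str((y,r)))
    if r or abs(robot.observe()["ft_force"][1])>28: break
robot.pause(.2); st()
robot.line_to([.558,-.10,.085],vel=.12); robot.line_to([.558,-.10,.16],vel=.15)
robot.line_to([.45,-.30,.25],vel=.3); st()
crop("top",120,140,290,265,4.5,"top8.png")
crop("scene",220,120,400,240,4.4,"scene8.png")
E
```

```text
(-0.026, False) 28.96 [ 0.5582 -0.0267  0.0852] [-179.82   -0.     90.06] [ 1.91 -7.66 -0.13] -0.0002
(-0.0245, False) 29.21 [ 0.5583 -0.0254  0.0853] [-1.7984e+02  3.0000e-02  9.0050e+01] [ 0.53 -9.29 -0.37] -0.0002
(-0.023, False) 29.46 [ 0.5585 -0.0251  0.0855] [-179.84    0.19   90.  ] [ -0.47 -14.45  -1.37] -0.0003
(-0.0215, False) 29.71 [ 0.5586 -0.0249  0.0857] [-179.84    0.35   89.94] [ -1.23 -22.82   0.66] -0.0
(-0.02, False) 29.96 [ 0.5587 -0.0246  0.0859] [-179.83    0.51   89.88] [ -1.1  -30.32  -0.54] -0.0001
 30.16 [ 0.5586 -0.0247  0.0859] [-179.83    0.5    89.88] [ -2.03 -29.16   0.89] 0.0002
 32.59 [ 0.4501 -0.2989  0.2489] [-179.75   -0.18   90.13] [ 0.16  0.4  -0.79] -0.0002
```

View pics/top8.png

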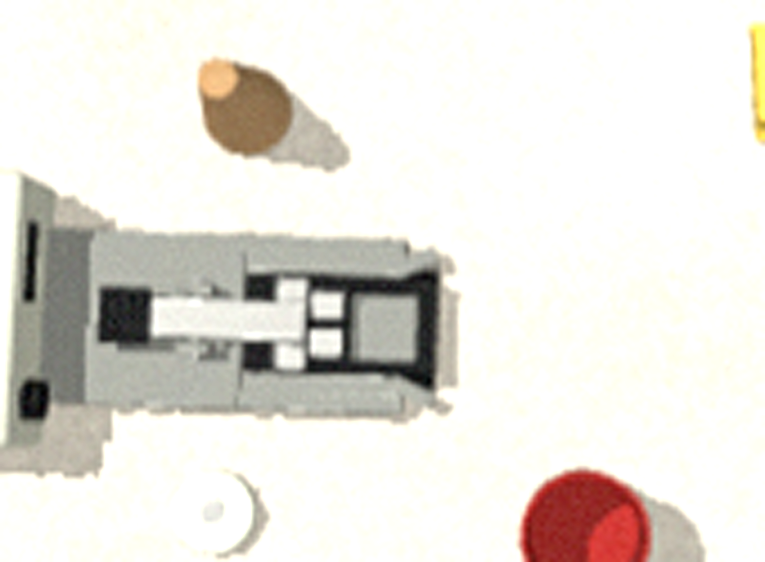

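View pics/scene8.png

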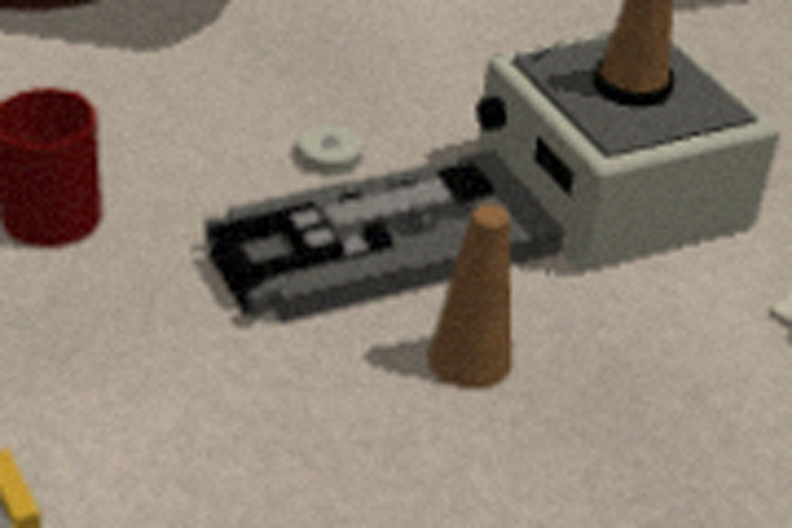

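```bash
python3 - <<'E'
from h import *
im=robot.grab_frame("top"); im0=cv2.imread("pics/top0.png")
d=np.abs(im[140:285,125:228].astype(int)-im0[140:285,125:228]).max(2)
print("diff px bay/cone/tape",(d>40).sum(), "mug",(np.abs(im[243:285,228:270].astype(int)-im0[243:285,228:270]).max(2)>40).sum())
sub=im[198:228,170:222].astype(int); n,l,s,c=cv2.connectedComponentsWithStats((sub.max(2)>65).astype(np.uint8),connectivity=4)
print([(c[i]+[170,198]).round(2) for i in range(1,n) if 150<s[i][4]<260])
st(); robot.job_done()
E
```

```text
diff px bay/cone/tape 2 mug 0
[array([205.  , 212.53])]
 32.74 [ 0.4504 -0.2986  0.2491] [-1.7975e+02 -1.6000e-01  9.0200e+01] [ 0.52 -0.17  0.08] -0.0002
the job is handed in; nothing more can be done
```

The job is done and handed in at 32.7 s of the 70 s limit; the hand-in gives no verdict.

- **Spent pack:** I pressed the catch and the pack popped out about 15 mm. I dragged it out by its pocket and left it lying flat at about (0.557, −0.31), about 0.23 m outside the mouth.
- **Fresh pack:** I gripped it by its sides, lined it up with the bay and slid it in front end first. I then pushed its rear end with the closed fingers until the end block stopped it at about 30 N, and let go.

**Last checks:**
- The fresh pack's pocket is at pixel (205.0, 212.5). The locked spent pack's was at (205.0, 212.4), so the catch holds it against the plunger.
- The bay, cone and tape region differs from the first picture by only 2 pixels, and the mug by none.
- The highest force I read was about 30 N, at the final push.
- **Weaker points:** My bay-direction measurements disagreed by about 1°, and the fresh pack went in with about 9 N of side force. I did not measure the spent pack's final position again after the insertion; the later top views show it lying still.

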